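# Probe a piston bowl through a gauge bridge

### The arm

A 7-joint arm with a two-finger parallel gripper is mounted at the origin on the work surface. World frame = base frame: x ahead of the robot, y to its left, z up, the work surface at z = 0. Lengths are in m, angles in degrees, forces in N, time in s.
With the tool pointing down it reaches from about 0.35 to 0.775 m from the base axis. Payload 3.1 kg.
Tool frame: the origin (TCP) lies on the centre line of the jaws, within the pads' length; the fingertips stand 17 mm ahead of it and the grasp point (between the pads) lies 2 mm behind it (robot.tip_reach is the distance from the TCP to the fingertips, in m); z points along the fingers, y is the line along which they close (so a half turn about z gives the same grasp; the last joint's range is limited). The gripper opens to 85 mm and grips with 20 to 120 N. Pads are 22 mm wide; open, the fingers measure 114 mm over their backs; the gripper's body (76 mm by 85 mm) begins 54 mm behind the grasp point. The pads swing forward as they close: fully open they stand 13 mm farther back than shut.
Start: joints at [-71.488, 17.813, 0.802, 86.603, -0.252, 75.585, -1.558], TCP at [0.196, 0.514, 0.248] pointing down, gripper open.
Joint ranges: [-154.91, 154.91], [-16.99, 109.72], [-72.82, 74.43], [7.12, 147.25], [-82.49, 262.49], [11.32, 116.49], [-174.64, 174.64]. Speed limits (degrees/s): [159.86, 159.86, 180, 180, 180, 180, 180].

### API

Orientations are given as [roll, pitch, yaw] about the fixed x, y, z axes, in that order (R = Rz(yaw) Ry(pitch) Rx(roll)).
In Python, from station import robot, fingers, vision, workorder, recognise gives the robot as it stands. Calls block until the motion is done:
- robot.move_to(position, orientation): joint-space move of the TCP to a pose.
- robot.line_to(position, orientation=None, velocity=0.15, f_stop=None): straight line of the TCP; orientation=None keeps the orientation; velocity is the mean speed in m/s. With f_stop (N) it stops when the force on the tool has changed by that much, and returns True; else False.
- robot.move_j(angles): joint-space move.
- fingers.gripper_to(opening, force=None): opening from 0.0 (shut) to 1.0 (fully open); force is the grip in N (None keeps the last); returns when the fingers have stopped.
- robot.pause(seconds).
- robot.inverse_kinematics(position, orientation): joint angles nearest the present ones, or None.
- vision.grab_frame(name): name is "side" or "top" or "wrist"; returns the picture (420x560x3 uint8, red, green, blue); there is no depth.
- vision.calibration(name): a dict with "mtx" (3x3 intrinsics, pixels), "k1" (the pictures are not rectified: a ray, as slopes to the right and down, at radius r is drawn at 1 + k1 r^2 times it, then the intrinsics apply), "extrinsics" (4x4, takes a point from world to camera coordinates); the wrist camera has in their place "T_tool_cam" (4x4, takes a point from camera to tool coordinates, whose origin is the TCP and whose axes are the flange's). Camera axes: x right, y up, looking along -z (the intrinsics and any distortion apply to the point x, -y, -z); pixel columns grow to the right and rows downward; lengths in m; the calibration is good to about 2 mm. A picture is of the moment at which its call begins: read the wrist's pose just before it. calibration takes no time and is no camera call.
A pose or a line that the arm cannot do raises robot.PlanningError and nothing moves.
- workorder.close_job(): hands the job in; it is judged then, once.
Trained networks look in the newest picture that a camera, given by its name, has taken for a name from the list of things; names that differ only in an ending like _2 or _b are one class to them, and where a whole thing is asked for, a point or a joint stands for the part that bears it (a point fixed in the world has none). Each returns a list of dicts, best first, with "p" (0 to 1); they miss things now and then, are a little off and sometimes report something else, mostly with a low value. They report only what shows in the picture. A call takes as long as a camera call. They do not tell look-alikes from the thing itself.
- recognise(label, camera): "rect" ([centre column, centre row, width, height] in pixels, round what is visible of it).
Readings, each from a call of its own:
- robot.current_time_s(): time.
- robot.current_joint_positions(): joint angles.
- robot.current_dq(): joint speeds.
- robot.current_joint_torque(): joint torques, N m.
- robot.current_tool_pos(): TCP position.
- robot.current_eef_rot(): TCP orientation.
- robot.current_contact_force(): force on the tool from outside, world axes, zero at the start.
- robot.current_torque(): the same for the moment, N m.
- robot.current_finger_gap(): opening from 0.0 (shut) to 1.0 (fully open).
- robot.current_gripper_force(): force on a finger pad.
Only numpy, scipy, OpenCV 4.12 (cv2) and the standard library are available. Lean on these libraries where they do the work, as an engineer would, in place of code of your own. Each camera call takes 0.05 s, during which the arm holds its last target. There are 200 camera calls.

### The job

Gently lay the blue gauge bridge flat and square across the two brass-topped posts of the fixture, with its guide hole over the middle of the piston, and let go of it. Then take the red-handled probe from its stand and lower its rod upright through the guide hole until the tip is about halfway down the bowl in the piston's crown, never letting the probe touch the bridge or the piston. Finish while still holding the probe there, still and centred in the hole, and do not shift the piston, the two waiting pistons or the wrist pin.

Things in the scene. Friction and masses are not known exactly. Their poses are not given: they have to be found in the camera images.
- fixture: Fixed gauging fixture: dark base plate 130 (x) x 250 (y) x 12 mm. Two posts stand on it, centred 95 mm either side of the origin along its own y axis; each is 50 (x) x 30 (y) mm and ends in a flat brass top 112 mm above the work surface. Origin: centre of the underside, on the work surface; z up. Its place and yaw vary.
- piston: Aluminium piston under test, 100 mm diameter, 80 mm high, 0.9 kg, standing loose, crown up, on the fixture's base plate midway between the posts to within a few mm. In its crown is a round flat-floored bowl, 56 mm diameter, 20 mm deep. Origin: centre of its underside, 12 mm above the work surface; z up.
- crown (a point): Centre of the piston's bowl at the level of the crown's rim (80 mm above the piston's origin, 92 mm above the work surface). The bowl floor is 20 mm below this point.
- bridge: Loose blue gauge bridge: flat bar 240 (x) x 40 (y) x 20 mm (z), about 0.5 kg (varies), same either way round, one vertical 22 mm guide hole through its middle. Origin: centre of its underside; x along its length, z up. Starts on the rest, underside 30 mm above the work surface; laid on the posts, underside 112 mm, top 132 mm up. Grip it across its 40 mm width, at the middle.
- bridge_hole0 (a point): Centre of the guide hole at the bridge's top face, 20 mm above the bridge's origin.
- rest: Fixed low parking rest for the bridge: grey plate 200 (x) x 60 (y) x 5 mm, two black battens across it 85 mm either side of its middle, tops 30 mm above the work surface; free room for fingertips between them. Origin: centre of the underside; x along the bridge. It is left or right of the fixture, the probe stand on the other side.
- stand: Fixed probe stand: base 90 x 90 x 10 mm, two side walls and a 60 x 60 mm top plate whose top is 110 mm above the work surface, with an 18 mm hole in the middle through which the probe's rod hangs. Origin: centre of the underside; z up.
- probe: Loose probe, 0.2 kg (varies): steel rod 10 mm diameter, 100 mm long, under a round red handle 26 mm diameter, 60 mm high, with a 6 mm cap. Origin: centre of the rod's lower end; z up the rod (handle 100-160 mm). Starts upright in the stand, tip 10 mm above the work surface. A thin black mark on the rod 50 mm above the tip is level with the laid bridge's top when the tip is at the right depth.
- tip (a point): Tip of the probe rod: centre of its lower end, the same point as the probe's origin.
- piston_b: Waiting piston, bystander: aluminium, 100 mm diameter, 80 mm high, crown down on the table. Origin: centre of its underside.
- piston_c: Waiting piston, bystander, like piston_b. Origin: centre of its underside.
- wrist_pin: Wrist pin, bystander: steel tube 35 mm diameter, 70 mm high, standing upright on the table. Origin: centre of its underside.
Not all that is in view belongs to the job. There is more than one size of the bridge; the one meant has the size given above.

How it is judged (in metres and radians):
On the way, in this order (a step that is already met when the one before it is completed fails the run):
1. the bridge lies flat, still and released across both posts, its hole over the middle of the piston (horizontal distance between bridge_hole0 and crown below 0.008 m and angle between the x axis of bridge and the y axis of fixture, either way round below 0.14 rad and angle between bridge's own z axis and vertical below 0.03 rad and z of bridge in the frame of fixture between 0.109 and 0.115 m and contact force between bridge and fixture above 1 N and contact force between the fingers and bridge below 0.1 N and linear speed of bridge below 0.01 m/s), for 0.2 s.
2. the probe is lifted out of the stand, its tip above the bridge (height (world z) of tip above 0.134 m and contact force between probe and stand below 0.1 N), for 0.1 s.
At the end, for the whole second after the job is handed in: Bridge flat, still, released on both posts, square within 8 deg, hole within 8 mm of the bowl's centre; probe held still, upright within 3.4 deg, tip 3-17 mm below the crown rim, within 3.5 mm of the hole's axis, touching neither; piston moved under 5 mm, bystanders under 10 mm (all of step 1 and z of tip in the frame of crown between -0.017 and -0.003 m and horizontal distance between tip and bridge_hole0 below 0.0035 m and angle between probe's own z axis and vertical below 0.06 rad and contact force between the fingers and probe above 2 N and contact force between probe and bridge below 0.2 N and contact force between probe and piston below 0.2 N and linear speed of probe below 0.01 m/s and distance of piston from where it was at the start of the episode below 0.005 m and distance of each of piston_b, piston_c, wrist_pin from where it was at the start of the episode below 0.01 m); the arm keeps its last pose, push and grip.
It fails at once if the probe touches the bridge (contact force between probe and bridge above 0.5 N).
It fails at once if the probe touches the piston (contact force between probe and piston above 0.5 N).
It fails at once if the bridge is dropped or slammed onto the posts (linear speed of bridge above 0.4 m/s and z of bridge in the frame of fixture below 0.125 m and horizontal distance between bridge_hole0 and crown below 0.05 m).
It fails at once if the piston under test is shifted (distance of piston from where it was at the start of the episode above 0.005 m).
It fails at once if a bystander is disturbed (distance of any of piston_b, piston_c, wrist_pin from where it was at the start of the episode above 0.01 m).
It also fails if it takes over 61 s, if anything falls off the work surface, if the arm or the gripper's body presses on something with over 40 N, if the wrist force passes 120 N, or if a joint passes its speed limit or range.

## Working session

There is one attempt and no reset: what is moved stays moved. The work goes in short steps, each a Python script; the robot and the scene stay as the last script left them, time stands still between calls to the robot, and variables do not carry over. Pictures are saved under pics/ and viewed, at most 10 in all, crops included, and the job is handed in when it is done.

```bash
mkdir -p pics; ls
cat > h.py <<'E'
import numpy as np, cv2
from scipy.spatial.transform import Rotation as Ro
from station import robot, fingers, vision, workorder, recognise
def grab(n):
    return vision.grab_frame(n)
def save(im,name): cv2.imwrite('pics/'+name,cv2.cvtColor(im,cv2.COLOR_RGB2BGR))
def cam(n, pose=None):
    c=vision.calibration(n)
    if 'extrinsics' in c: E=np.array(c['extrinsics'])
    else:
        T=np.eye(4); p,r=pose if pose else (robot.current_tool_pos(),robot.current_eef_rot())
        T[:3,:3]=Ro.from_euler('xyz',r,degrees=True).as_matrix(); T[:3,3]=p
        E=np.linalg.inv(T@np.array(c['T_tool_cam']))
    return np.array(c['mtx']),c['k1'],E
def proj(C,P):
    K,k,E=C; P=np.atleast_2d(P); q=P@E[:3,:3].T+E[:3,3]
    s=np.c_[q[:,0],-q[:,1]]/(-q[:,2:3]); s=s*(1+k*(s**2).sum(1,keepdims=True))
    return s@K[:2,:2].T+K[:2,2]
def unproj(C,uv,z):
    K,k,E=C; uv=np.atleast_2d(uv).astype(float); d=(uv-K[:2,2])@np.linalg.inv(K[:2,:2]).T
    s=d.copy()
    for _ in range(30): s=d/(1+k*(s**2).sum(1,keepdims=True))
    r=np.c_[s[:,0],-s[:,1],-np.ones(len(s))]@E[:3,:3]
    o=-E[:3,:3].T@E[:3,3]
    return o+r*((z-o[2])/r[:,2:3])
E
cat > a.py <<'E'
from h import *
for n in ('top','side'):
    im=grab(n); save(im,n+'0.png'); C=cam(n); print(n,C[0].tolist(),C[1],(-C[2][:3,:3].T@C[2][:3,3]).round(3))
    for l in ['fixture','piston','bridge','rest','stand','probe','wrist_pin']:
        print(l,[(np.round(d['rect']).tolist(),round(d['p'],2)) for d in recognise(l,n)[:5]])
print(vision.calibration('wrist')['T_tool_cam'],robot.current_eef_rot(),robot.current_time_s())
E
python3 a.py
```

```text
pics
top [[539.6959767954933, 0.0, 284.60325877985616], [0.0, 539.6959767954933, 215.132843666794], [0.0, 0.0, 1.0]] -0.10334378214949913 [ 0.268 -0.018  1.403]
fixture [([270.0, 214.0, 102.0, 62.0], 0.78)]
piston [([295.0, 123.0, 38.0, 41.0], 0.94), ([269.0, 207.0, 41.0, 39.0], 0.78), ([219.0, 122.0, 42.0, 43.0], 0.75), ([175.0, 236.0, 27.0, 76.0], 0.46)]
bridge [([161.0, 334.0, 44.0, 60.0], 0.82), ([228.0, 290.0, 60.0, 45.0], 0.67), ([163.0, 234.0, 40.0, 93.0], 0.6)]
rest [([167.0, 236.0, 41.0, 78.0], 0.93), ([368.0, 128.0, 15.0, 20.0], 0.21)]
stand [([426.0, 228.0, 46.0, 44.0], 0.77)]
probe [([436.0, 220.0, 18.0, 13.0], 0.75)]
wrist_pin [([367.0, 126.0, 14.0, 21.0], 0.66)]
side [[480.843901582164, 0.0, 282.13883737018335], [0.0, 480.843901582164, 214.00454549094698], [0.0, 0.0, 1.0]] -0.0716725226786739 [ 0.058 -0.835  0.991]
fixture [([287.0, 208.0, 69.0, 90.0], 0.86)]
piston [([279.0, 202.0, 34.0, 45.0], 0.86), ([322.0, 156.0, 31.0, 38.0], 0.81), ([361.0, 194.0, 36.0, 45.0], 0.75)]
bridge [([147.0, 197.0, 52.0, 11.0], 0.97), ([201.0, 220.0, 22.0, 38.0], 0.78), ([221.0, 164.0, 75.0, 31.0], 0.56)]
rest [([225.0, 177.0, 66.0, 22.0], 0.82)]
stand [([348.0, 314.0, 48.0, 56.0], 0.79), ([324.0, 157.0, 32.0, 40.0], 0.58), ([282.0, 202.0, 39.0, 44.0], 0.48)]
probe [([354.0, 294.0, 16.0, 52.0], 0.65)]
wrist_pin [([400.0, 234.0, 14.0, 26.0], 0.81)]
[[-2.34327256e-04  9.48531162e-01  3.16683722e-01  8.26098634e-02]
 [ 9.99999027e-01 -2.13176772e-04  1.37844736e-03  2.06418432e-04]
 [ 1.37500989e-03  3.16683737e-01 -9.48530189e-01 -1.25025799e-01]
 [ 0.00000000e+00  0.00000000e+00  0.00000000e+00  1.00000000e+00]] [1.79994819e+02 1.84751580e-04 1.59106037e+02] 0.8
```

View pics/top0.png

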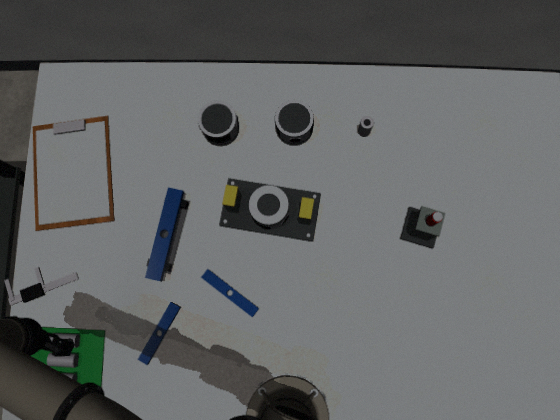

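View pics/side0.png

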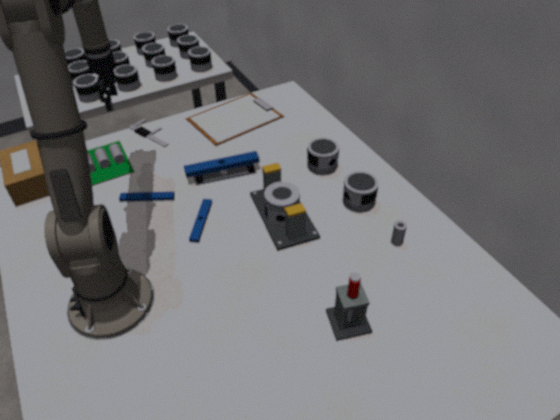

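```bash
python3 -c "
from h import *
C=cam('top')
for n,uv,z in [('fix',(270,214),.1),('piston',(269,207),.092),('rest',(167,236),.0),('bridge',(163,234),.05),('stand',(426,228),.1),('probe',(436,220),.16),('pb',(295,123),.08),('pc',(219,122),.08),('pin',(367,126),.07),('d1',(161,334),.02),('d2',(228,290),.02)]: print(n,unproj(C,uv,z).round(3))
"
```

```text
fix [[0.498 0.053 0.1  ]]
piston [[0.517 0.056 0.092]]
rest [[0.45  0.329 0.   ]]
bridge [[0.448 0.327 0.05 ]]
stand [[ 0.473 -0.33   0.1  ]]
probe [[ 0.483 -0.339  0.16 ]]
pb [[ 0.741 -0.003  0.08 ]]
pc [[0.74  0.194 0.08 ]]
pin [[ 0.741 -0.189  0.07 ]]
d1 [[0.196 0.324 0.02 ]]
d2 [[0.313 0.158 0.02 ]]
```

The top view shows the full-size bridge on its rest at about (165,234). The two smaller blue bars at (230,293) and (160,333) are decoys. The brass posts are at (231,196) and (306,208), the bowl at (269,205) and the red probe at (434,218). The side view agrees, so next I'll get closer wrist views of the bridge and the fixture.

```bash
cat > b.py <<'E'
from h import *
C=cam('top')
a,b=unproj(C,[(175,188),(156,280)],.05); print('bridge ends',a,b)
p,q=unproj(C,[(231,191),(307,204)],.112); print('posts',p,q)
yb=np.degrees(np.arctan2(*(a-b)[1::-1])); yf=np.degrees(np.arctan2(*(p-q)[1::-1])); print(yb,yf)
print(vision.calibration('wrist')['mtx'])
for nm,pos,yaw in [('wb',[.448,.327,.30],yb),('wf',[.50,.055,.34],yf)]:
    best=min([y for y in (yaw,yaw+180)],key=lambda y:(lambda j:999 if j is None else abs(j[6]))(robot.inverse_kinematics(pos,[180,0,y])))
    t=robot.current_time_s(); robot.move_to(pos,[180,0,best]); robot.pause(.2)
    pose=(robot.current_tool_pos(),robot.current_eef_rot()); im=grab('wrist'); save(im,nm+'.png')
    np.save(nm+'.npy',np.array(pose)); print(nm,pose,best,robot.current_joint_positions(),robot.current_time_s()-t)
    for l in ['bridge','bridge_hole0','piston','crown','fixture']: print(l,[(np.round(d['rect'],1).tolist(),round(d['p'],2)) for d in recognise(l,'wrist')[:3]])
E
python3 b.py
```

```text
bridge ends [0.56926173 0.30414487 0.05      ] [0.33073259 0.3378497  0.05      ]
posts [0.55101026 0.14981139 0.112     ] [ 0.5230285  -0.03732029  0.112     ]
-8.04280681979921 81.49558513436635
[[346.58458837   0.         275.50944495]
 [  0.         346.58458837 206.27069319]
 [  0.           0.           1.        ]]
wb (array([0.44679243, 0.32842467, 0.29971118]), array([ 1.79997716e+02, -4.94143348e-02,  1.72133188e+02])) 171.9571931802008 [-44.3093913   17.15263096   8.45386146  80.49292901  -2.52875012
  82.56571502  46.20231726] 1.4583000000000002
bridge [([104.0, 56.6, 161.9, 99.3], 0.81), ([228.0, 5.2, 24.4, 10.5], 0.73)]
bridge_hole0 [([276.6, 166.7, 44.5, 220.0], 0.98), ([102.7, 58.0, 156.6, 97.4], 0.69), ([226.9, 4.6, 23.1, 9.2], 0.64)]
piston [([60.2, 265.4, 116.6, 106.4], 0.95), ([218.4, 373.2, 76.0, 63.4], 0.88), ([82.3, 415.6, 28.2, 6.7], 0.65)]
crown [([59.5, 267.1, 116.9, 107.0], 0.95)]
fixture [([93.3, 259.1, 180.0, 110.3], 0.58)]
wf (array([0.49988118, 0.05671544, 0.33955366]), array([-1.79950277e+02,  2.24520251e-03,  8.17009258e+01])) 81.49558513436635 [-32.66251117  10.92257027  29.65606295  84.19240959  -5.3899557
  86.33838529 -11.44712605] 1.3333999999999997
bridge [([114.7, 95.1, 70.8, 137.0], 0.79)]
bridge_hole0 [([116.0, 94.8, 67.8, 135.5], 0.92)]
piston [([490.0, 176.4, 118.6, 87.6], 0.94), ([300.6, 159.6, 89.4, 97.0], 0.9), ([491.3, 24.9, 130.2, 45.3], 0.82)]
crown [([297.4, 157.9, 87.8, 97.6], 0.62)]
fixture [([301.1, 154.1, 108.7, 218.5], 0.78)]
```

```bash
python3 -c "
import cv2,numpy as np
a=cv2.imread('pics/wb.png');b=cv2.imread('pics/wf.png')
m=np.vstack([a[20:320],b[0:300]]);cv2.imwrite('pics/c1.png',m)"
```

```text
(no output)
```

View pics/c1.png

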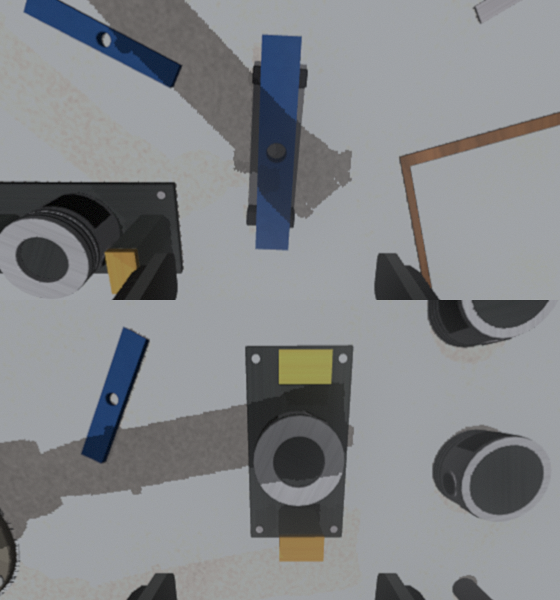

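The upper half shows the bridge nearly vertical with its hole at wb pixel (277,171). The lower half shows the bowl at wf (299,162) and the brass tops at (305,67) and (301,248). I'll refine these by segmentation.

```bash
cat > d.py <<'E'
from h import *
def blob(mask,near):
    n,l,s,c=cv2.connectedComponentsWithStats(mask.astype(np.uint8),connectivity=4)
    i=1+np.argmin(np.hypot(*(c[1:]-near).T)+1e3*(s[1:,4]<60)); return (l==i).astype(np.uint8)
def hull(m): 
    cs,_=cv2.findContours(m,cv2.RETR_EXTERNAL,cv2.CHAIN_APPROX_NONE); return cv2.convexHull(max(cs,key=len))
def rd(n): 
    pose=tuple(np.load(n+'.npy')); return cv2.imread('pics/%s.png'%n)[:,:,::-1].astype(int), cam('wrist',pose)
def circ(C,h,z):
    P=unproj(C,h[:,0,:],z)[:,:2].astype(np.float32); return cv2.minEnclosingCircle(P), cv2.fitEllipse(P)
if __name__=='__main__':
    im,C=rd('wb'); R,G,B=im.transpose(2,0,1)
    blue=(B-R>35)
    m=blob(blue,(277,171)); r=cv2.minAreaRect(hull(m).astype(np.float32)); print('bridge px',r)
    P=unproj(C,cv2.boxPoints(r),.05); print('bridge top corners',P.round(4).tolist(),P.mean(0))
    pts=np.argwhere(m)[:,::-1]; W=unproj(C,pts,.05)[:,:2]; v=np.linalg.svd(W-W.mean(0),full_matrices=False)[2][0]; print('pca yaw',np.degrees(np.arctan2(v[1],v[0])),W.mean(0))
    hole=blob((~blue)&(cv2.fillPoly(np.zeros(blue.shape,np.uint8),[hull(m)],1)>0),(277,171)); print('hole',hole.sum(),circ(C,hull(hole),.05))
    im,C=rd('wf'); R,G,B=im.transpose(2,0,1)
    print('ring row',im[162,250:350:4,1].tolist())
    print('ring col',im[115:212:4,299,1].tolist())
    br=(R-B>50); ps=[]
    for near in ((305,67),(301,248)):
        m=blob(br,near); r=cv2.minAreaRect(hull(m).astype(np.float32)); P=unproj(C,cv2.boxPoints(r),.112); ps.append(P.mean(0)); print(r,P.round(4).tolist())
    d=ps[0]-ps[1]; print(ps,'fix yaw',np.degrees(np.arctan2(d[1],d[0])),np.linalg.norm(d),(ps[0]+ps[1])/2)
    for th in (60,75,90):
        m=blob(im[:,:,1]<th,(299,162)); print(th,m.sum(),circ(C,hull(m),.092))
    print(recognise('crown','wrist')[:1])
E
python3 d.py
```

```text
bridge px ((279.1097412109375, 108.19570922851562), (39.24125289916992, 106.45082092285156), 2.726310968399048)
bridge top corners [[0.4348, 0.3083, 0.05], [0.3301, 0.3297, 0.05], [0.3371, 0.3681, 0.05], [0.4427, 0.3505, 0.05]] [0.38616568 0.3391743  0.05      ]
pca yaw -12.224363704649631 [0.37993695 0.33983526]Traceback (most recent call last):
  File "d.py", line 17, in <module>
    hole=blob((~blue)&(cv2.fillPoly(np.zeros(blue.shape,np.uint8),[hull(m)],1)>0),(277,171)); print('hole',hole.sum(),circ(C,hull(hole),.05))
                                                                                                                      ~~~~^^^^^^^^^^^^^^^^^^
  File "d.py", line 10, in circ
    P=unproj(C,h[:,0,:],z)[:,:2].astype(np.float32); return cv2.minEnclosingCircle(P), cv2.fitEllipse(P)
                                                                                       ~~~~~~~~~~~~~~^^^
cv2.error: OpenCV(4.12.0) /io/opencv/modules/imgproc/src/shapedescr.cpp:361: error: (-201:Incorrect size of input array) There should be at least 5 points to fit the ellipse in function 'fitEllipseNoDirect'
```

```bash
sed -i 's/blue=(B-R>35)/blue=(B>1.6*R)\&(B>40); print("col",im[60:280:20,270].tolist(), im[171,250:305:4].tolist())/; s/br=(R-B>50)/br=(R>1.6*B)\&(R>60)/' d.py; python3 d.py
```

```text
col [[41, 70, 114], [44, 70, 114], [41, 70, 114], [29, 45, 69], [32, 46, 71], [32, 46, 69], [33, 42, 53], [39, 46, 64], [41, 50, 70], [54, 73, 108], [57, 75, 110]] [[82, 81, 81], [55, 54, 56], [43, 51, 64], [35, 48, 70], [36, 42, 56], [59, 61, 62], [59, 60, 62], [53, 54, 57], [53, 53, 55], [33, 41, 57], [35, 47, 70], [48, 55, 68], [70, 70, 71], [103, 101, 100]]
bridge px ((277.2058410644531, 161.82354736328125), (39.37813186645508, 213.18162536621094), 1.9091525077819824)
bridge top corners [[0.5641, 0.2845, 0.05], [0.3304, 0.3287, 0.05], [0.337, 0.3673, 0.05], [0.5724, 0.3316, 0.05]] [0.45097266 0.32803202 0.05      ]
pca yaw -10.51184583058623 [0.43784246 0.32930978]
hole 301 (((0.45066794753074646, 0.32693952322006226), 0.0112430639564991), ((0.4506644904613495, 0.3270476460456848), (0.021641980856657028, 0.02210647240281105), 146.94549560546875))
ring row [44, 89, 88, 90, 89, 90, 40, 44, 40, 42, 43, 42, 44, 40, 45, 43, 44, 45, 47, 93, 93, 94, 96, 95, 114]
ring col [65, 94, 93, 91, 91, 84, 39, 38, 41, 42, 41, 44, 43, 44, 43, 46, 50, 62, 95, 150, 147, 149, 153, 43, 49]
((305.5, 66.
[... 339 characters left out ...]
  0.112     ])] fix yaw 81.91253702199475 0.18841581322459777 [0.52800353 0.06107339 0.112     ]
60 1844 (((0.5240938067436218, 0.06093393266201019), 0.02792370319366455), ((0.5241881012916565, 0.061446260660886765), (0.053679779171943665, 0.055479615926742554), 84.31857299804688))
75 2077 (((0.5240533351898193, 0.06074237450957298), 0.02848563715815544), ((0.5241350531578064, 0.061194367706775665), (0.055280640721321106, 0.056538186967372894), 80.48946380615234))
90 13004 (((0.5243871808052063, 0.07475969195365906), 0.11379727721214294), ((0.52398282289505, 0.07198691368103027), (0.10732507705688477, 0.8017951250076294), 172.01388549804688))
[{'rect': [297.4, 157.9, 87.8, 97.6], 'p': 0.62}]
```

```bash
cat > g.py <<'E'
from h import *
def st(s): print(s,np.round(robot.current_tool_pos(),4),np.round(robot.current_eef_rot(),2),'gap',round(robot.current_finger_gap(),3),'F',np.round(robot.current_contact_force(),1),'t',round(robot.current_time_s(),2))
b=[.4507,.3270]; o=[180,0,170.2]
st('0'); robot.pause(.3); st('settled')
robot.move_to(b+[.14],o); st('above'); robot.line_to(b+[.041],velocity=.1); robot.pause(.3); st('down')
fingers.gripper_to(0,50); robot.pause(.2); st('grip'); print(robot.current_gripper_force())
robot.line_to(b+[.08],velocity=.08); robot.pause(.2); st('lift')
E
python3 g.py
```

```text
0 [0.5    0.0551 0.34  ] [-180.      0.     81.51] gap 1.005 F [0.8 0.4 0.5] t 4.14
settled [0.5   0.055 0.34 ] [180.    -0.    81.49] gap 1.001 F [-1.3  0.1  0.8] t 4.44
above [0.4521 0.326  0.1407] [1.7999e+02 1.1000e-01 1.7005e+02] gap 0.999 F [0.6 0.  0.3] t 5.72
down [0.4509 0.3272 0.0414] [1.7997e+02 3.0000e-02 1.7020e+02] gap 1.002 F [-0.2  0.6 -0.3] t 7.17
grip [0.4511 0.3275 0.0414] [1.7994e+02 4.0000e-02 1.7020e+02] gap 0.462 F [0.4 0.9 3.1] t 7.86
52.64530379790813
lift [0.4502 0.3266 0.0793] [-1.7993e+02 -6.0000e-02  1.7020e+02] gap 0.46 F [ 0.6  0.4 -3.7] t 8.7
```

```bash
cat > p.py <<'E'
from h import *
from g2 import st
b=[.4507,.3270]; c=[.5241,.0611]; o=[180,0,82.0]
robot.line_to(b+[.22],velocity=.15); robot.move_to(c+[.22],o); robot.pause(.3); st('over')
robot.line_to(c+[.135],velocity=.1); robot.pause(.5); st('near')
print(robot.line_to(c+[.1215],velocity=.02,f_stop=3)); robot.pause(.2); st('laid')
fingers.gripper_to(.62); st('rel'); fingers.gripper_to(1.0); robot.pause(.1); st('open')
robot.line_to(c+[.20],velocity=.12); 
robot.line_to([.5241,.0611,.30],velocity=.2); robot.pause(.5); st('up')
pose=(robot.current_tool_pos(),robot.current_eef_rot()); im=grab('wrist'); save(im,'wl.png'); np.save('wl.npy',np.array(pose)); st('end')
E
sed -n 1,2p g.py > g2.py; python3 p.py
```

```text
over [0.524  0.0623 0.2199] [-1.7999e+02 -1.0000e-02  8.2140e+01] gap 0.46 F [ 0.4 -0.3 -4.1] t 11.15
near [0.5241 0.0611 0.1351] [ 1.7999e+02 -1.0000e-02  8.2000e+01] gap 0.461 F [-0.2  0.  -2.7] t 12.65
True
laid [0.5239 0.0611 0.1234] [-1.7998e+02  1.0000e-02  8.2000e+01] gap 0.459 F [0.2 0.2 6.1] t 13.42
rel [0.5217 0.0611 0.1214] [-1.7969e+02  1.0000e-01  8.2010e+01] gap 0.619 F [-1.3  0.1  0. ] t 13.71
open [0.5221 0.061  0.1217] [-1.7974e+02  9.0000e-02  8.2000e+01] gap 1.0 F [-0.  -0.8 -0.4] t 14.23
up [0.524  0.0611 0.2998] [-1.7971e+02  9.0000e-02  8.2000e+01] gap 0.997 F [ 0.7  0.9 -0.5] t 16.18
end [0.5241 0.0611 0.2999] [-1.7972e+02  9.0000e-02  8.2000e+01] gap 1.002 F [-0.6 -0.1 -0.5] t 16.23
```

View pics/wl.png

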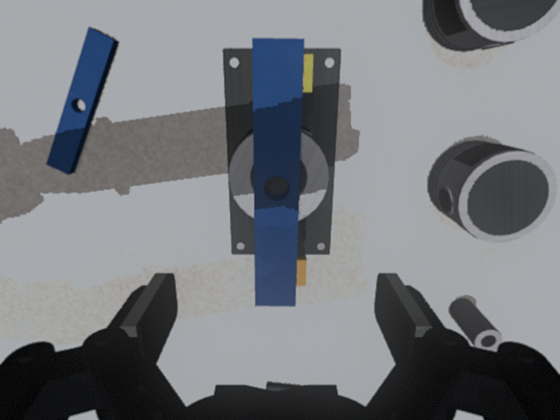

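The bridge lies along the fixture over both posts, with its hole at about (276,187) inside the crown ring. I'll measure that and then look at the probe.

```bash
cat > s.py <<'E'
from d import *
from g2 import st
def hole(n,near,z=.132):
    im,C=rd(n); R,G,B=im.transpose(2,0,1); blue=(B>1.6*R)&(B>40)
    m=blob(blue,near); hu=hull(m); 
    h=blob((~blue)&(cv2.fillPoly(np.zeros(blue.shape,np.uint8),[hu],1)>0),near); r=circ(C,hull(h),z)
    P=unproj(C,cv2.boxPoints(cv2.minAreaRect(hu.astype(np.float32))),z); print('bridge corners',P[:,:2].round(4).tolist()); return r
if __name__=='__main__':
    print('hole',hole('wl',(276,187)))
    im,C=rd('wl'); a=np.linspace(0,2*np.pi,13)[:-1]
    print('crown circle px',proj(C,[[.5241+.05*np.cos(t),.0611+.05*np.sin(t),.092] for t in a]).round(0).tolist())
    robot.move_to([.478,-.335,.34],[180,0,82]); robot.pause(.6); st('stand')
    pose=(robot.current_tool_pos(),robot.current_eef_rot()); im=grab('wrist'); save(im,'ws.png'); np.save('ws.npy',np.array(pose))
    for l in ('probe','stand'): print(l,recognise(l,'wrist')[:2])
    C=cam('wrist',pose); print(proj(C,[[.478,-.335,.17],[.478,-.335,.11]]))
E
python3 s.py
```

```text
bridge corners [[0.4823, -0.0537], [0.5207, 0.1813], [0.5593, 0.1758], [0.5322, -0.0605]]
hole (((0.5229319334030151, 0.06320977210998535), 0.010356195271015167), ((0.5227175951004028, 0.06368006020784378), (0.01635269820690155, 0.02034398913383484), 85.11199951171875))
crown circle px [[329.0, 170.0], [319.0, 146.0], [298.0, 129.0], [271.0, 126.0], [246.0, 137.0], [230.0, 158.0], [228.0, 184.0], [239.0, 207.0], [260.0, 221.0], [285.0, 224.0], [308.0, 215.0], [324.0, 196.0]]
stand [ 0.478 -0.335  0.34 ] [180.   0.  82.] gap 1.001 F [ 0.4  0.3 -0.8] t 18.32
probe [{'rect': [291.0, 180.0, 31.3, 42.2], 'p': 0.96}]
stand []
[[276.91061253 187.92322129]
 [276.75391968 172.53336558]]
```

View pics/ws.png

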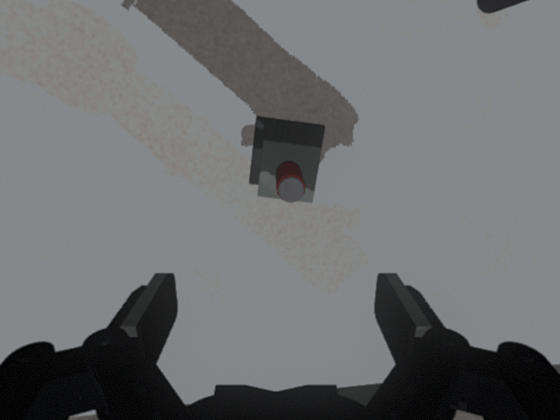

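```bash
python3 -c "
from d import *
im,C=rd('ws'); R,G,B=im.transpose(2,0,1)
red=(R>1.5*G)&(R>50); m=blob(red,(290,170)); ys,xs=np.nonzero(m); print('red',m.sum(),xs.min(),xs.max(),ys.min(),ys.max())
print('rows',[(y,xs[ys==y].min(),xs[ys==y].max()) for y in np.unique(ys)][::3])
print('cap col',im[160:206:2,291].tolist())
for z in (.17,.176): print(z,unproj(C,[(290.5,188.5)],z), proj(C,unproj(C,[(290.5,188.5)],z)+np.array([[0,0,0],[.013,0,0],[0,.013,0],[0,-.013,0]])).round(1).tolist())
a=cv2.imread('pics/ws.png')[150:215,250:330];b=cv2.imread('pics/wl.png')[155:220,236:316]
f=lambda x:cv2.convertScaleAbs(cv2.resize(x,None,fx=5,fy=5,interpolation=cv2.INTER_NEAREST),alpha=1.6)
cv2.imwrite('pics/c2.png',np.hstack([f(a),f(b)]))"
```

```text
red 191 277 304 165 190
rows [(np.int64(165), np.int64(293), np.int64(295)), (np.int64(168), np.int64(288), np.int64(297)), (np.int64(171), np.int64(286), np.int64(299)), (np.int64(174), np.int64(285), np.int64(299)), (np.int64(177), np.int64(281), np.int64(301)), (np.int64(180), np.int64(278), np.int64(302)), (np.int64(183), np.int64(277), np.int64(303)), (np.int64(186), np.int64(277), np.int64(304)), (np.int64(189), np.int64(277), np.int64(277))]
cap col [[50, 53, 52], [38, 27, 29], [50, 28, 27], [50, 29, 28], [52, 31, 31], [52, 31, 32], [52, 31, 31], [62, 31, 32], [68, 44, 44], [76, 78, 80], [79, 79, 81], [79, 80, 81], [78, 79, 82], [80, 79, 82], [79, 80, 81], [79, 79, 82], [79, 80, 82], [80, 81, 82], [80, 80, 84], [79, 79, 81], [79, 79, 81], [102, 101, 101], [130, 126, 123]]
0.17 [[ 0.48980662 -0.33719164  0.17      ]] [[290.5, 188.5], [305.1, 186.5], [288.6, 174.2], [292.3, 202.4]]
0.176 [[ 0.48978085 -0.33549165  0.176     ]] [[290.5, 188.5], [305.4, 186.5], [288.6, 173.9], [292.4, 202.7]]
```

View pics/c2.png

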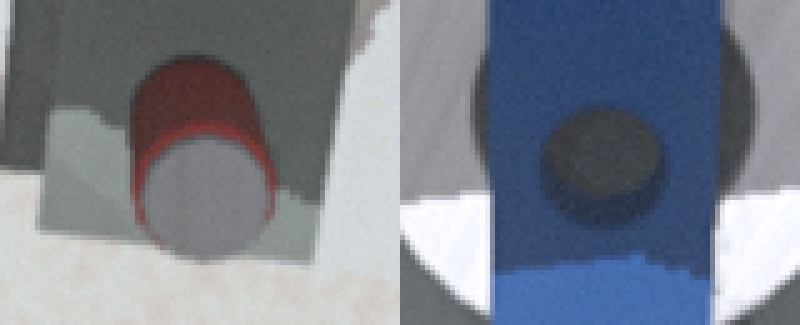

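The left crop shows the cap circle centred at pixel (291.2,189.8). The right crop shows the whole hole rim centred at (276.5,188.1). Now I'll grasp the probe, lift it and look again over the hole.

```bash
cat > q.py <<'E'
from d import *
from g2 import st
im,C=rd('wl'); h=unproj(C,[(276.5,188.1)],.132)[0]; print('hole',h,proj(C,h+np.array([[.011,0,0],[-.011,0,0],[0,.011,0],[0,-.011,0]])).round(1).tolist())
im,C=rd('ws'); p=unproj(C,[(291.2,189.8)],.176)[0]; print('probe',p)
o=[180,0,82]; p=list(p[:2]); h=list(h[:2])
robot.line_to(p+[.25],o,velocity=.12); robot.line_to(p+[.143],velocity=.1); robot.pause(.4); st('down')
fingers.gripper_to(.0,40); robot.pause(.3); st('grip'); print(robot.current_gripper_force())
robot.line_to(p+[.305],velocity=.12); robot.pause(.2); st('lift')
robot.line_to([.50,-.15,.305],velocity=.2); robot.line_to(h+[.305],o,velocity=.2); robot.pause(.8); st('over')
pose=(robot.current_tool_pos(),robot.current_eef_rot()); im=grab('wrist'); save(im,'wp.png'); np.save('wp.npy',np.array(pose))
C=cam('wrist',pose); zt=.172; print('expect tip',proj(C,[h+[zt],h+[zt+.05]]),'hole',proj(C,[h+[.132]]))
grab('side'); print(recognise('probe','side')[:1])
E
python3 q.py
```

```text
hole [0.5228453  0.06141978 0.132     ] [[289.0, 186.4], [264.1, 189.8], [274.7, 176.0], [278.2, 200.0]]
probe [ 0.49023423 -0.3367342   0.176     ]
down [ 0.4903 -0.3367  0.1432] [179.98   0.    82.  ] gap 0.999 F [ 1.3 -0.6 -0. ] t 20.99
grip [ 0.4904 -0.3368  0.1431] [1.7998e+02 1.0000e-02 8.2000e+01] gap 0.296 F [ 0.8 -0.3  1. ] t 21.87
39.257386922836304
lift [ 0.4901 -0.3366  0.3044] [-1.7994e+02 -2.0000e-02  8.1990e+01] gap 0.288 F [-0.3 -0.6 -1.3] t 23.57
over [0.5228 0.0615 0.305 ] [-180.      0.     82.01] gap 0.293 F [ 0.4 -0.2 -2. ] t 26.67
expect tip [[277.05565387 200.66553754]
 [277.29579359 224.19811049]] hole [[276.91667041 187.04285904]]
[{'rect': [280.1, 142.2, 13.5, 58.5], 'p': 0.83}]
```

View pics/wp.png

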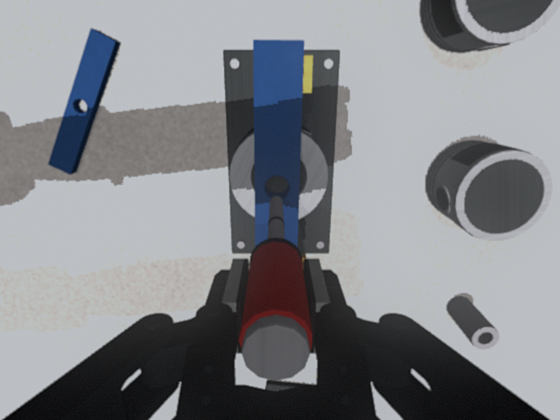

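The probe is held upright above the bridge: hole near (276,186), tip end near (277,197), mark near row 222. I'll zoom to measure it.

```bash
python3 -c "
import cv2
b=cv2.imread('pics/wp.png')[168:243,232:322]
cv2.imwrite('pics/c3.png',cv2.convertScaleAbs(cv2.resize(b,None,fx=8,fy=8,interpolation=cv2.INTER_CUBIC),alpha=2.2))"
```

```text
(no output)
```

View pics/c3.png

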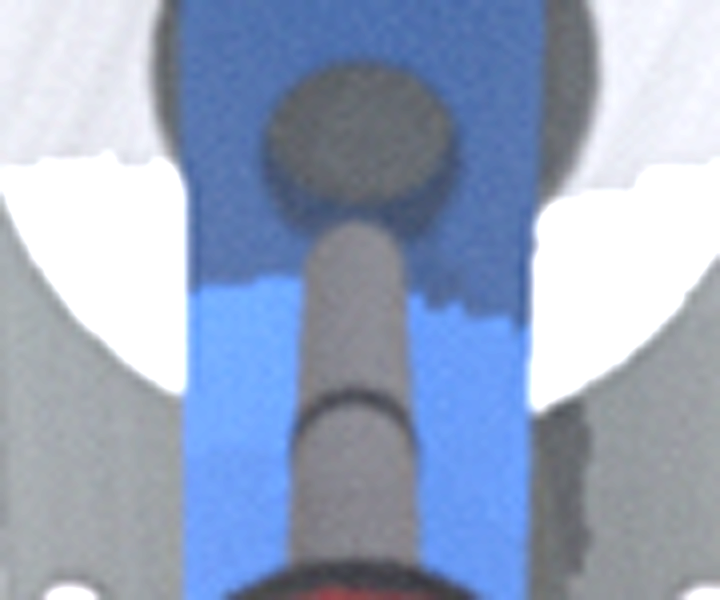

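```bash
cat > z.py <<'E'
from h import *
from g2 import st
t=[.5234,.0615]
robot.line_to(t+[.273],[180,0,82],velocity=.05); robot.pause(.6); st('pre')
print(robot.line_to(t+[.2151],velocity=.025,f_stop=5)); robot.pause(1); st('in')
pose=(robot.current_tool_pos(),robot.current_eef_rot()); im=grab('wrist'); save(im,'wz.png'); C=cam('wrist',pose)
print(proj(C,[t+[.132],t+[.143]]))
s=grab('side'); save(s,'sz.png')
f=lambda b,k:cv2.resize(b,None,fx=k,fy=k,interpolation=cv2.INTER_CUBIC)
a=f(im[165:225,237:317],7)[:420,:560]; b=f(s[140:240,250:310],4)[:400]
b=cv2.copyMakeBorder(b,0,20,0,0,cv2.BORDER_CONSTANT)
save(cv2.convertScaleAbs(np.hstack([a,b]),alpha=1.8),'c4.png')
E
python3 z.py
```

```text
pre [0.5234 0.0615 0.273 ] [180.  -0.  82.] gap 0.294 F [ 0.2  0.4 -1.9] t 28.21
False
in [0.5234 0.0615 0.2151] [180.    -0.    81.99] gap 0.294 F [ 0.4 -0.2 -1.3] t 31.68
[[277.25457111 224.05660488]
 [277.32024808 230.62944244]]
```

View pics/c4.png

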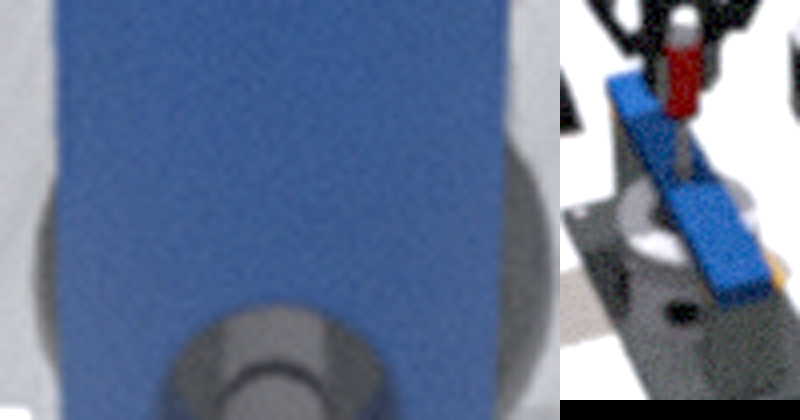

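The rod stands centred in the hole (rim columns 165–392, rod 217–330 in the crop, under 1 mm off). The black mark is level with the bridge's top, so I'm handing in.

```bash
python3 -c "
from h import *
print(workorder.close_job(),robot.current_time_s())"
```

```text
the job is handed in; nothing more can be done
the job is handed in; nothing more can be done
```

I handed the job in at about 32 s of the 61 s allowed: the bridge is flat and released on both posts, and the probe is held still in its hole, under 1 mm off centre with the mark level with the bridge's top; no verdict was shown.

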